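# Turn the two-faced bar board over on the steel board rest

### The arm

A 6-joint arm with a two-finger parallel gripper is mounted at the origin on a cart in front of the work surface, level with it; the furniture and walls round the work are solid. World frame = base frame: x ahead of the robot, y to its left, z up, the work surface at z = 0. Lengths are in m, angles in degrees, forces in N, time in s.
With the tool pointing down it reaches from about 0.25 to 0.725 m from the base axis. Payload 9.7 kg.
Tool frame: the origin (TCP) lies at the very end of the fingers, on their centre line; the grasp point (between the pads) lies 19 mm behind it; z points along the fingers, y is the line along which they close (so a half turn about z gives the same grasp; the last joint's range is limited). The gripper opens to 85 mm and grips with 20 to 120 N. Pads are 22 mm wide; open, the fingers measure 114 mm over their backs; the gripper's body (76 mm by 85 mm) begins 54 mm behind the grasp point. The pads swing forward as they close: fully open they stand 13 mm farther back than shut.
Start: joints at [-63.885, 4.979, 10.078, 95.1, 0, 90], TCP at [0.242, -0.494, 0.231] pointing down, gripper open.
Joint ranges: [-179.16, 179.16], [-48.56, 103.87], [-65.8, 70.77], [-126.05, 130.52], [-82.76, 87.17], [-180, 180]. Speed limits (degrees/s): [127.2, 127.2, 147.25, 180, 180, 180].

### API

Orientations are given as [roll, pitch, yaw] about the fixed x, y, z axes, in that order (R = Rz(yaw) Ry(pitch) Rx(roll)).
In Python, from workcell import bot gives the robot as it stands.
- The arm moves only by the tool arm_command, never from a script. Its argument "series" is a list of rows, each a list of 4 numbers: the shift along the tool's x, y, z in m, then the turn about the tool's z in rad. A call has exactly 5 rows; each row is the pose to reach, as a shift and turn from the pose commanded when the call began, along the tool's axes at that moment; what a row does not reach only later rows make up. A row lasts 1/10 s, in which the tool goes at most 50 mm and 8.59 degrees, less where a joint would pass 70% of its speed; a pose out of reach is approached as far as the arm can. A call with a gripper value outside its range is refused whole. "hand" is the finger opening in m, from 0 to 0.0854, set as the call begins (left out, the last holds). The fingers move at their own pace and stop on an object; "grip_force" is the grip in N (left out, the last holds). Time passes only in rows, so rows that repeat a pose let the fingers close, or fill a call up. It gives the time, the measured TCP pose, the force, the opening and the grip force at its end, in the units of the state.
- bot.get_obs(): the state, without advancing time (a new reading comes with each control period).
- bot.camera(name): name is "scene" or "top"; returns a dict with "color" (400x640x3 uint8, blue, green, red), "camera_matrix" (3x3 intrinsics, pixels), "dist_coeffs" ([k1, k2, p1, p2, k3] as OpenCV has them; the pictures are not rectified), "xyz" and "orientation" of the camera in the world. Camera axes: x right, y up, looking along -z (the intrinsics and any distortion apply to the point x, -y, -z); pixel columns grow to the right and rows downward; lengths in m; the calibration is good to about 2 mm. A picture is of the moment at which its call begins. There is no depth.
- bot.job_done(): hands the job in; it is judged then, once.
Trained networks look in the newest picture that a camera, given by its name, has taken for a name from the list of things; names that differ only in an ending like _2 or _b are one class to them, and where a whole thing is asked for, a point or a joint stands for the part that bears it (a point fixed in the world has none). Each returns a list of dicts, best first, with "confidence" (0 to 1); they miss things now and then, are a little off and sometimes report something else, mostly with a low value. They report only what shows in the picture. A call takes as long as a camera call. They do not tell look-alikes from the thing itself.
- bot.find_in(camera, target): "location" ([column, row] in pixels, amid what is visible of it).
- bot.mark_of(camera, target): "location" ([column, row] in pixels: a listed point, or the origin of a listed thing).
The state is a dict: "time": time; "q": joint angles; "qd": joint speeds; "joint_efforts": joint torques, N m; "ee_pos": TCP position; "tcp_rot": TCP orientation; "wrist_force": force on the tool from outside, world axes, zero at the start; "torque": the same for the moment, N m; "opening": finger opening in m; "grasp_force": force on a finger pad.
Only numpy, scipy, OpenCV 4.12 (cv2) and the standard library are available. Lean on these libraries where they do the work, as an engineer would, in place of code of your own. Each camera call takes 0.05 s, during which the arm holds its last target. There are 200 camera calls.

### The job

The small chopping board lies green side up in front of the steel board rest. Push it along the worktop and up the slope of the rest until it stands leaning there, then take it by its raised edge, tip it back the other way and lay it flat on the worktop in front of the rest, bamboo side up. Lay it down gently rather than letting it topple, and leave the glass, herb jar, salt mill and timer where they are.

Things in the scene. Friction and masses are not known exactly. Their poses are not given: they have to be found in the camera images.
- board_center (a point): Centre (half-way through the thickness) of a loose rigid chopping board: 120 mm along x, 130 mm along y, 12 mm thick, about 180 g. z is normal to the green plastic face; the other face is bamboo with a dark groove round its border. It starts flat, green (z) up, y within 20 degrees of the rest's y. Too wide to grip across; its thickness can be taken from above once it leans.
- board_rest: Polished slippery steel rest fixed to the worktop, 150 mm wide along x, open behind. Origin on the worktop at the middle of the foot of its slope; z up; y is level and points away from the board, up the slope. In (y, z) mm its face runs from (0, 0) at 45 degrees to (36, 36), then at 65 degrees to its top edge (53, 72); its back foot ends at y 73.
- rest_top (a point): Middle of the top edge of the rest, 72 mm above the worktop. A board whose near edge is pushed along the worktop toward the rest rides up at its far edge. With its near edge at the foot it leans at about 54 degrees, raised edge 105 mm high and 77 mm beyond the foot, 40 mm of it past this edge; let go, it stays leaning (45 to 54 degrees).
- glass: Clear drinking glass, 80 mm wide, 91 mm high, standing; origin at the centre of its underside. Not to be disturbed.
- herb_jar: Glass herb jar with red contents and a wooden lid, 47 mm wide, 87 mm high, standing; origin at the centre of its underside. Not to be disturbed.
- salt_mill: Clear salt mill with a grey cap, 44 mm wide, 90 mm high, standing; origin at the centre of its underside. Not to be disturbed.
- timer: Round white and red kitchen timer, 66 mm wide, 60 mm high, standing; origin at the centre of its underside. Not to be disturbed.
- board: The same board; origin at the centre of its bamboo face, 6 mm from the board's centre, axes as for the centre.
There are look-alikes about, which are no part of the job. What is shaped like the board but pink or yellow is not meant.

How it is judged:
By the outcome, as a careful person would: the job done as asked, in the order asked, and still so for the second after the job is handed in, with the robot touching nothing.
It also fails if it takes over 61 s, if anything falls off the work surface, if the arm or the gripper's body presses on something with over 40 N, if the wrist force passes 120 N, or if a joint passes its speed limit or range.

## Working session

There is one attempt and no reset: what is moved stays moved. The work goes in short steps, Python scripts to look and compute and a tool call to move; the robot and the scene stay as the last step left them, time stands still between calls to the robot, and variables do not carry over. Pictures are saved under pics/ and viewed, at most 10 in all, crops included, and the job is handed in when it is done.

Besides the shell and the picture viewer there is one more tool, called after "Call:" by a JSON object that holds its "api" and its "payload". arm_command: Moves the arm, as the interface text tells. Its arguments: {"type":"object","properties":{"series":{"type":"array"},"hand":{"type":"number"},"grip_force":{"type":"number"}},"required":["series"]}

```bash
ls; mkdir -p pics; cat > h.py <<'E'
import numpy as np, cv2
from scipy.spatial.transform import Rotation as R
from workcell import bot
def cam(n):
    c=bot.camera(n); return c
def rot(c):
    o=np.array(c['orientation'],float)
    return o if o.shape==(3,3) else R.from_euler('xyz',o,degrees=True).as_matrix()
def ray(c,px):
    p=cv2.undistortPoints(np.array([[px]],float),np.array(c['camera_matrix'],float),np.array(c['dist_coeffs'],float))[0,0]
    d=rot(c)@np.array([p[0],-p[1],-1]); return np.array(c['xyz'],float),d/np.linalg.norm(d)
def onz(c,px,z):
    o,d=ray(c,px); return o+d*(z-o[2])/d[2]
def tri(c1,p1,c2,p2):
    o1,d1=ray(c1,p1);o2,d2=ray(c2,p2)
    s=np.linalg.lstsq(np.c_[d1,-d2],o2-o1,rcond=None)[0]
    a,b=o1+s[0]*d1,o2+s[1]*d2
    return (a+b)/2,np.linalg.norm(a-b)
def proj(c,P):
    M=rot(c);q=(np.atleast_2d(P)-np.array(c['xyz']))@M*[1,-1,-1]
    return cv2.projectPoints(q,np.zeros(3),np.zeros(3),np.array(c['camera_matrix'],float),np.array(c['dist_coeffs'],float))[0][:,0]
E
python3 - <<'E'
from h import *
np.set_printoptions(precision=4,suppress=True)
print(bot.get_obs())
cs={}
for n in('scene','top'):
    c=cs[n]=cam(n); print(n,c['xyz'],c['orientation'],c['camera_matrix'],c['dist_coeffs'])
    cv2.imwrite(f'pics/{n}0.png',c['color'])
    for t in('board_center','board_rest','rest_top','glass','herb_jar','salt_mill','timer','board'):
        print(n,t,[(np.round(d['location'],1).tolist(),round(d['confidence'],2)) for d in bot.mark_of(n,t)])
E
```

```text
pics
{'time': 0.0, 'q': array([-63.886 ,   5.0104,  10.0329,  95.1007,  -0.0016,  90.0014]), 'qd': array([ 0.0597,  0.0385, -0.0022, -0.0892,  0.049 , -0.0434]), 'joint_efforts': array([ -0.0004, -52.0393,  46.4805,   0.0164,   0.    ,  -0.    ]), 'ee_pos': array([ 0.242 , -0.4936,  0.2306]), 'tcp_rot': array([-179.9218,    0.0016,   26.1126]), 'wrist_force': array([ 0.1108, -0.292 ,  0.4239]), 'torque': array([ 0.0149, -0.0139, -0.0415]), 'grasp_force': 0.0, 'opening': 0.08546370756198605}
scene [-0.6082 -0.5137  0.625 ] [ 65.8897   0.7667 -70.9223] [[498.2627   0.     311.9017]
 [  0.     498.2627 197.7698]
 [  0.       0.       1.    ]] [-0.1592  0.      0.      0.      0.    ]
scene board_center [([428.7, 257.5], 0.83), ([338.1, 244.9], 0.79)]
scene board_rest [([291.1, 238.1], 0.73)]
scene rest_top [([270.5, 211.7], 0.68)]
scene glass [([288.9, 196.9], 0.82)]
scene herb_jar []
scene salt_mill [([234.4, 198.8], 0.79)]
scene timer [([360.1, 215.3], 0.8)]
scene board [([335.4, 247.5], 0.97), ([429.1, 259.7], 0.79), ([186.3, 222.2], 0.52)]
top [ 0.3538 -0.1123  1.1118] [ 10.6796   1.6431 -91.1955] [[363.621    0.     320.6049]
 [  0.     363.621  201.2818]
 [  0.       0.       1.    ]] [-0.0821  0.      0.      0.      0.    ]
top board_center [([359.8, 240.2], 0.97), ([436.2, 236.2], 0.73), ([221.1, 234.0], 0.73)]
top board_rest [([321.5, 235.9], 0.68)]
top rest_top [([299.4, 235.3], 0.74)]
top glass [([291.5, 166.4], 0.96)]
top herb_jar [([335.0, 175.2], 0.66)]
top salt_mill [([235.5, 172.7], 0.51)]
top timer [([364.2, 175.8], 0.72), ([300.7, 234.1], 0.54)]
top board [([218.3, 235.6], 0.91), ([362.7, 239.7], 0.79), ([435.3, 234.5], 0.59)]
```

View pics/scene0.png

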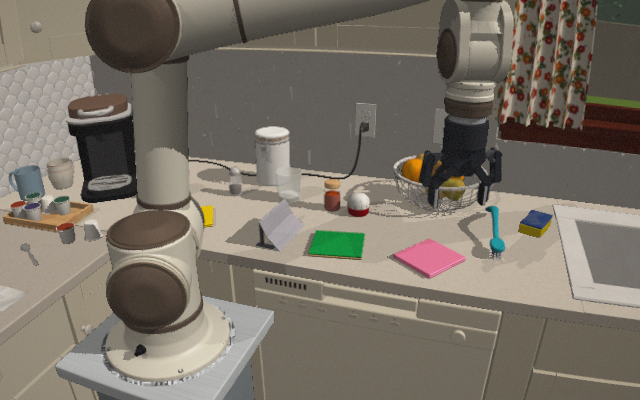

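View pics/top0.png

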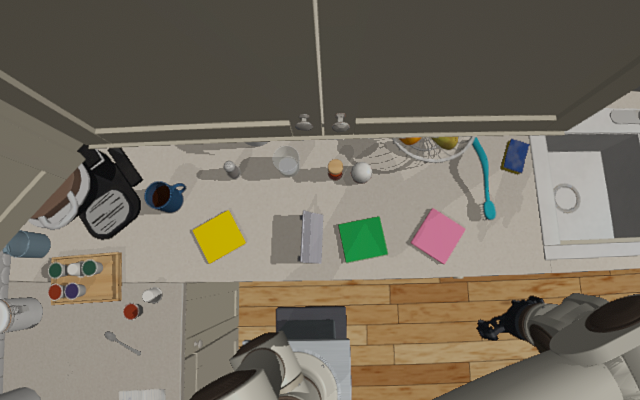

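```bash
python3 - <<'E'
from h import *
np.set_printoptions(precision=4,suppress=True)
s,t=cam('scene'),cam('top')
for n,a,b in[('bc1',(338.1,244.9),(359.8,240.2)),('bc2',(428.7,257.5),(436.2,236.2)),('rest',(291.1,238.1),(321.5,235.9)),('rtop',(270.5,211.7),(299.4,235.3)),('glass',(288.9,196.9),(291.5,166.4)),('mill',(234.4,198.8),(235.5,172.7)),('timer',(360.1,215.3),(364.2,175.8)),('pink?',(186.3,222.2),(218.3,235.6))]:
    print(n,*tri(s,a,t,b))
print('jar',onz(t,(335,175.2),0))
# board segmentation: colour clusters near centre
c=t['color'];print(c[240,360],c[236,436],c[234,221],c[300,320])
cv2.imwrite('pics/crop.png',cv2.resize(c[130:290,190:470],None,fx=2.8,fy=2.8,interpolation=cv2.INTER_CUBIC))
E
```

```text
bc1 [ 0.4418 -0.2062  0.0047] 0.01019259476605268
bc2 [ 0.4462 -0.4357  0.0063] 0.0031469245367924496
rest [ 0.4555 -0.0825 -0.0028] 0.00592925269796441
rtop [ 0.4538 -0.024   0.066 ] 0.001710489128366512
glass [0.675  0.0083 0.0099] 0.008435615440147587
mill [ 0.6682  0.1937 -0.0188] 0.006832958090518745
timer [ 0.6419 -0.2213 -0.0027] 0.005790152169799137
pink? [ 0.4635  0.2423 -0.0112] 0.007838503305776913
jar [ 0.6467 -0.1319  0.    ]
[ 66 140  26] [145 116 196] [  0 173 194] [ 56 106 147]
```

View pics/crop.png

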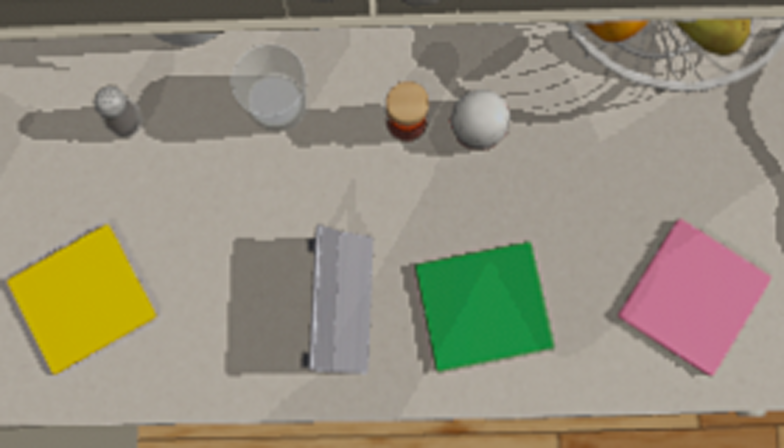

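The top view shows three boards: yellow at (219,236), green at (362,240) and pink at (438,236). The green one is meant because it is green side up directly in front of the steel rest at (310,237), and the enlarged crop confirms it. The jar (335,170), timer (362,172), glass (287,160) and mill (231,169) stand well behind along +x. Next I'll get exact edges.

```bash
python3 - <<'E'
from h import *
np.set_printoptions(precision=4,suppress=True)
t=cam('top');s=cam('scene')
for n,c in(('top',t),('scene',s)):
    hsv=cv2.cvtColor(c['color'],cv2.COLOR_BGR2HSV)
    m=cv2.inRange(hsv,(45,120,50),(80,255,255))
    k,l,st,ce=cv2.connectedComponentsWithStats(m); i=1+st[1:,4].argmax()
    cn=max(cv2.findContours((l==i).astype(np.uint8),0,2)[0],key=cv2.contourArea)
    P=np.array([onz(c,p,0.012)[:2] for p in cn[:,0].astype(float)],np.float32)
    print(n,st[i],cv2.minAreaRect(P)); print(cv2.boxPoints(cv2.minAreaRect(P)))
f=lambda x,y:(190+x/2.8,130+y/2.8)
for n,p,z in(('top far',f(320,228),.072),('top near',f(308,370),.072),('foot far',f(372,235),0),('foot near',f(360,372),0)): print(n,onz(t,p,z))
E
```

```text
top [ 338  217   49   45 1619] ((0.44328221678733826, -0.20919755101203918), (0.11621589958667755, 0.12757520377635956), 10.251434326171875)
[[ 0.3747 -0.1568]
 [ 0.3975 -0.2823]
 [ 0.5118 -0.2616]
 [ 0.4891 -0.1361]]
scene [ 309  231   56   27 1217] ((0.4398658573627472, -0.20908276736736298), (0.12242771685123444, 0.12798823416233063), 10.105003356933594)
[[ 0.3684 -0.1568]
 [ 0.3908 -0.2828]
 [ 0.5114 -0.2613]
 [ 0.4889 -0.1353]]
top far [ 0.5219 -0.0386  0.072 ]
top near [ 0.3767 -0.0245  0.072 ]
foot far [ 0.5242 -0.0909  0.    ]
foot near [ 0.3749 -0.0747  0.    ]
```

Call:
{"api": "arm_command", "payload": {"series": [[0,0,0,-0.15],[0,0,0,-0.3],[0,0,0,-0.45],[0,0,0,-0.6],[0,0,0,-0.75]], "hand": 0.06, "grip_force": 20}}

```text
time: 1.6
ee_pos: [0.2421, -0.4939, 0.2313]
tcp_rot: [180.0, 0.0, 69.4]
wrist_force: [0.3, 0.7, 0.0]
opening: 0.0602
grasp_force: 0.0
```

Call:
{"api": "arm_command", "payload": {"series": [[0.036,0.019,0.01,-0.11],[0.072,0.038,0.02,-0.22],[0.108,0.057,0.04,-0.33],[0.144,0.076,0.06,-0.44],[0.18,0.095,0.08,-0.538]]}}

```text
time: 2.1
ee_pos: [0.3961, -0.3584, 0.1508]
tcp_rot: [180.0, 0.0, 100.2]
wrist_force: [0.6, -1.8, 0.1]
opening: 0.0599
grasp_force: 0.0
```

```bash
cat >> h.py <<'E'
Y=np.radians(-6.0); F=np.array([.450,-.081,0]); RX=np.array([np.cos(Y),np.sin(Y),0]); RY=np.array([-np.sin(Y),np.cos(Y),0])
def rest(p): d=np.asarray(p)-F; return np.array([d@RX,d@RY,d[2]])
def world(x,y,z): return F+x*RX+y*RY+[0,0,z]
def delta(P):
    o=bot.get_obs(); r=R.from_euler('xyz',o['tcp_rot'],degrees=True)
    return r.inv().apply(np.asarray(P)-o['ee_pos']), o
E
python3 - <<'E'
from h import *
d,o=delta([.4583,-.3025,.03]); print(d,o['ee_pos'],o['tcp_rot'],o['time'])
E
```

```text
[0.04417485 0.07099694 0.12075717] [ 0.39613888 -0.35844363  0.15075008] [1.79974752e+02 3.14270233e-02 1.00154096e+02] 2.1
```

Call:
{"api": "arm_command", "payload": {"series": [[0.012,0.02,0.03,0],[0.024,0.04,0.06,0],[0.036,0.06,0.09,0],[0.044,0.071,0.12,0],[0.044,0.071,0.142,0]]}}

```text
time: 2.6
ee_pos: [0.458, -0.3024, 0.0072]
tcp_rot: [-180.0, -0.1, 100.0]
wrist_force: [0.0, 0.2, -0.4]
opening: 0.0599
grasp_force: 0.0
```

Call:
{"api": "arm_command", "payload": {"series": [[0,0,0.002,0],[0,0,0.004,0],[0,0,0.005,0],[0,0,0.006,0],[0,0,0.006,0]]}}

```text
time: 3.1
ee_pos: [0.4578, -0.3046, 0.0042]
tcp_rot: [179.9, 0.1, 99.9]
wrist_force: [0.2, 0.6, -0.7]
opening: 0.0604
grasp_force: 0.0
```

Call:
{"api": "arm_command", "payload": {"series": [[0,0,0.001,0],[0,0,0.002,0],[0,0,0.003,0],[0,0,0.003,0],[0,0,0.003,0]]}}

```text
time: 3.6
ee_pos: [0.4574, -0.304, 0.0002]
tcp_rot: [-180.0, -0.0, 99.9]
wrist_force: [-0.1, 0.2, 0.1]
opening: 0.0599
grasp_force: 0.0
```

Call:
{"api": "arm_command", "payload": {"series": [[0,0,0.001,0],[0,0,0.002,0],[0,0,0.0025,0],[0,0,0.0025,0],[0,0,0.0025,0]]}}

```text
time: 4.1
ee_pos: [0.4574, -0.304, -0.0022]
tcp_rot: [-180.0, -0.0, 99.9]
wrist_force: [-1.0, -0.6, -0.2]
opening: 0.06
grasp_force: 0.0
```

Call:
{"api": "arm_command", "payload": {"series": [[0.0135,0,0,0],[0.027,0,0,0],[0.0374,0,0,0.06],[0.0477,0.0006,0,0.12],[0.058,0.001,0,0.18]]}}

```text
time: 4.6
ee_pos: [0.448, -0.2453, -0.0022]
tcp_rot: [-180.0, -0.0, 89.5]
wrist_force: [0.1, -0.8, 0.3]
opening: 0.0601
grasp_force: 0.3
```

```bash
cat >> h.py <<'E'
def green():
    for n in('top','scene'):
        c=cam(n);hsv=cv2.cvtColor(c['color'],cv2.COLOR_BGR2HSV)
        m=cv2.inRange(hsv,(45,120,50),(80,255,255))
        k,l,st,ce=cv2.connectedComponentsWithStats(m)
        if k<2: print('no green',n); continue
        i=1+st[1:,4].argmax()
        cn=max(cv2.findContours((l==i).astype(np.uint8),0,2)[0],key=cv2.contourArea)
        P=np.array([rest(onz(c,p,0.012))[:2] for p in cn[:,0].astype(float)],np.float32)
        print(n,st[i,4],'rest frame box',np.round(cv2.boxPoints(cv2.minAreaRect(P)),3).tolist())
def st():
    o=bot.get_obs(); print('t',o['time'],'rest',rest(o['ee_pos']).round(4),'rpy',o['tcp_rot'].round(1),'F',o['wrist_force'].round(1),'open',round(o['opening'],4)); return o
E
python3 - <<'E'
from h import *
st(); green()
E
```

```text
t 4.6 rest [ 0.0152 -0.1636 -0.0022] rpy [-180.    -0.    89.5] F [ 0.1 -0.8  0.3] open 0.0601
top 1244 rest frame box [[-0.05700000002980232, -0.03200000151991844], [-0.0430000014603138, -0.1509999930858612], [0.07199999690055847, -0.13699999451637268], [0.057999998331069946, -0.017999999225139618]]
scene 1041 rest frame box [[-0.06199999898672104, -0.029999999329447746], [-0.04699999839067459, -0.15800000727176666], [0.07199999690055847, -0.14399999380111694], [0.05700000002980232, -0.017000000923871994]]
```

Call:
{"api": "arm_command", "payload": {"series": [[0.014,0,0,0.03],[0.028,0,0,0.06],[0.042,0.0,0,0.096],[0.056,0.001,0,0.096],[0.068,0.001,0,0.096]]}}

```text
time: 5.2
ee_pos: [0.45, -0.178, -0.0021]
tcp_rot: [180.0, 0.0, 84.2]
wrist_force: [-1.1, -2.2, -0.8]
opening: 0.0596
grasp_force: 1.0
```

```bash
python3 - <<'E'
from h import *
st(); green()
E
```

```text
t 5.2 rest [ 0.0102 -0.0965 -0.0021] rpy [180.    0.   84.2] F [-1.1 -2.2 -0.8] open 0.0596
top 814 rest frame box [[-0.04699999839067459, 0.03700000047683716], [-0.04600000008940697, -0.03099999949336052], [0.07699999958276749, -0.03099999949336052], [0.07699999958276749, 0.03799999877810478]]
scene 1087 rest frame box [[-0.06300000101327896, -0.07400000095367432], [0.029999999329447746, -0.1340000033378601], [0.16899999976158142, 0.08399999886751175], [0.07599999755620956, 0.14300000667572021]]
```

Call:
{"api": "arm_command", "payload": {"series": [[0.012,-0.001,0,0],[0.024,-0.003,0,0],[0.036,-0.005,0,0],[0.048,-0.006,0,0],[0.059,-0.006,0,0]]}}

```text
time: 5.8
ee_pos: [0.4499, -0.1183, -0.0022]
tcp_rot: [-180.0, -0.0, 84.1]
wrist_force: [0.2, -0.8, -0.6]
opening: 0.0603
grasp_force: 0.5
```

```bash
python3 - <<'E'
from h import *
st()
s,t=cam('scene'),cam('top')
a=s['color'][180:270,220:360];b=t['color'][200:280,270:400]
a=cv2.resize(a,(560,360));b=cv2.resize(b,(585,360))[:,:]
cv2.imwrite('pics/p1.png',cv2.resize(np.vstack([a[:,:560],b[:,:560]]),(466,600)))
E
```

```text
t 5.8 rest [ 0.0038 -0.0371 -0.0022] rpy [-180.    -0.    84.1] F [ 0.2 -0.8 -0.6] open 0.0603
```

View pics/p1.png

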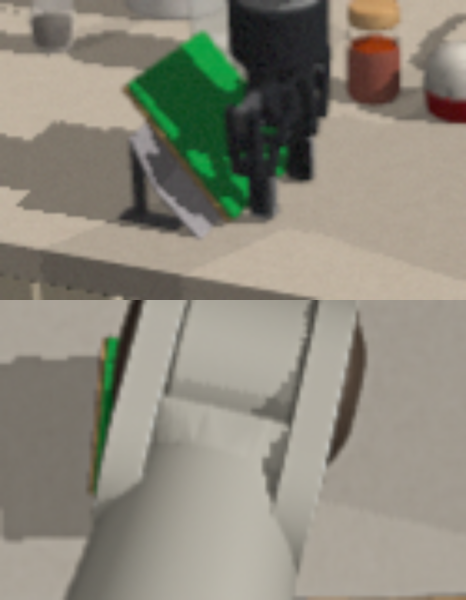

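Call:
{"api": "arm_command", "payload": {"series": [[0.004,0,0,0],[0.008,0,0,0],[0.012,0,0,0],[0.014,0,0,0],[0.014,0,0,0]]}}

```text
time: 6.4
ee_pos: [0.4516, -0.1054, -0.0022]
tcp_rot: [180.0, -0.0, 84.1]
wrist_force: [0.2, -0.4, -0.2]
opening: 0.06
grasp_force: 0.2
```

Call:
{"api": "arm_command", "payload": {"series": [[0.001,0,0,0],[0.002,0,0,0],[0.002,0,0,0],[0.002,0,0,0],[0.002,0,0,0]]}}

```text
time: 6.9
ee_pos: [0.4517, -0.1042, -0.002]
tcp_rot: [180.0, 0.1, 84.1]
wrist_force: [-1.0, -4.6, 0.9]
opening: 0.0602
grasp_force: 2.6
```

Call:
{"api": "arm_command", "payload": {"series": [[-0.01,0,0,0],[-0.025,0,0,0],[-0.05,0,-0.01,0],[-0.08,0,-0.04,0.1],[-0.1,0,-0.08,0.24]]}}

```text
time: 7.4
ee_pos: [0.4399, -0.2042, 0.0771]
tcp_rot: [-179.8, -0.0, 70.1]
wrist_force: [1.3, -0.6, -0.6]
opening: 0.0598
grasp_force: 0.0
```

Call:
{"api": "arm_command", "payload": {"series": [[0,0,-0.04,0.145],[0,0,-0.08,0.29],[0,0,-0.12,0.435],[0,0,-0.14,0.58],[0,0,-0.15,0.725]]}}

```text
time: 7.9
ee_pos: [0.4419, -0.2037, 0.2303]
tcp_rot: [179.9, -0.1, 28.5]
wrist_force: [0.2, 0.3, -0.2]
opening: 0.0601
grasp_force: 0.0
```

```bash
python3 - <<'E'
from h import *
st()
s,t=cam('scene'),cam('top')
for n in('board_center','rest_top','board'):
    print(n,[[(np.round(d['location'],1).tolist(),round(d['confidence'],2)) for d in bot.mark_of(c,n)] for c in('scene','top')])
a=s['color'][180:270,220:360];b=t['color'][200:280,270:400]
a=cv2.resize(a,(700,450),interpolation=2);b=cv2.resize(b,(731,450),interpolation=2)
cv2.imwrite('pics/p2a.png',a);cv2.imwrite('pics/p2b.png',b)
cv2.imwrite('pics/p2.png',cv2.resize(np.vstack([a,b[:,:700]]),(466,600)))
E
```

```text
t 7.9 rest [ 0.0047 -0.1228  0.2303] rpy [ 1.799e+02 -1.000e-01  2.850e+01] F [ 0.2  0.3 -0.2] open 0.0601
board_center [[([428.8, 257.3], 0.77), ([284.8, 216.2], 0.62), ([185.3, 216.8], 0.56)], [([311.4, 234.9], 0.92), ([219.9, 233.7], 0.79), ([434.8, 236.5], 0.73)]]
rest_top [[([287.6, 195.2], 0.37)], [([289.5, 165.6], 0.19)]]
board [[([280.0, 217.4], 0.93), ([427.4, 261.2], 0.8)], [([307.0, 236.8], 0.83), ([218.8, 239.9], 0.71), ([436.9, 235.7], 0.68)]]
```

View pics/p2.png

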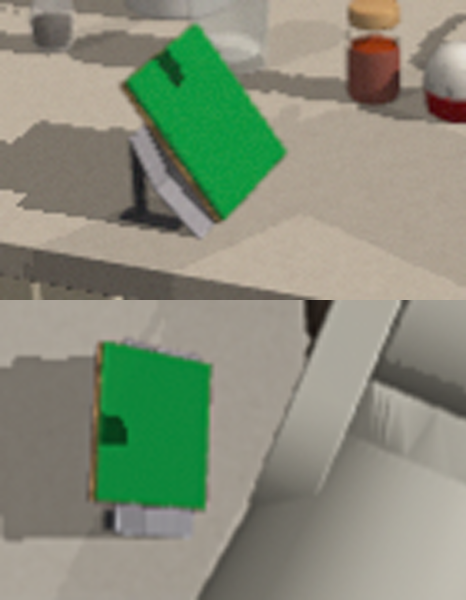

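Both views show the green board leaning on the rest, in the scene crop near (284,216) and in the top picture near (311,235). It hangs slightly to +x. I'll triangulate its corners.

```bash
cat >> h.py <<'E'
def quad(c):
    m=cv2.inRange(cv2.cvtColor(c['color'],cv2.COLOR_BGR2HSV),(45,100,25),(85,255,255))
    k,l,s,_=cv2.connectedComponentsWithStats(cv2.morphologyEx(m,cv2.MORPH_CLOSE,np.ones((5,5))))
    i=1+s[1:,4].argmax()
    cn=max(cv2.findContours((l==i).astype(np.uint8),0,2)[0],key=cv2.contourArea)
    q=cv2.approxPolyN(cn,4,ensure_convex=True).reshape(4,2).astype(float)
    return q
E
python3 - <<'E'
from h import *
np.set_printoptions(precision=4,suppress=True)
s,t=cam('scene'),cam('top')
qs,qt=quad(s),quad(t);print(qs.tolist(),qt.tolist())
import itertools
best=min((sum(tri(s,qs[i],t,qt[(k+g*i)%4])[1] for i in range(4)),k,g) for k in range(4) for g in(1,-1))
tot,k,g=best
for i in range(4):
    p,e=tri(s,qs[i],t,qt[(k+g*i)%4]); print(rest(p),e)
tri_b=tri(s,(284.8,216.2),t,(311.4,234.9)); print('centre',rest(tri_b[0]),tri_b[1])
import math
th=math.radians(54)
for x in(-.055,.065): 
  P=[world(x,-.012*math.sin(th)+r*math.cos(th),.012*math.cos(th)+r*math.sin(th)) for r in(0,.13)]
  print(proj(s,P),proj(t,P))
E
```

```text
[[306.0, 225.0], [286.0, 246.0], [257.0, 204.0], [279.0, 186.0]] [[325.0, 217.0], [325.0, 255.0], [295.0, 253.0], [297.0, 210.0]]
[ 0.0651 -0.011   0.0095] 0.002765709795662654
[-0.0519 -0.0165  0.007 ] 0.0060180460875892735
[-0.0559  0.0615  0.1101] 0.0005674434477045377
[0.0639 0.0661 0.1113] 0.002028315286833497
centre [0.0037 0.0212 0.0574] 0.006321428119754283
[[284.217  245.9342]
 [255.4403 202.7176]] [[321.7516 256.2565]
 [292.9636 252.5098]]
[[305.0548 225.7793]
 [278.5865 185.5215]] [[325.0061 216.9468]
 [297.1092 209.4039]]
```

Call:
{"api": "arm_command", "payload": {"series": [[0,0,0,0.14],[0,0,0,0.28],[0,0,0,0.42],[0,0,0,0.56],[0,0,0,0.602]], "hand": 0.05}}

```text
time: 8.9
ee_pos: [0.4413, -0.2029, 0.2275]
tcp_rot: [-180.0, 0.0, -5.9]
wrist_force: [-1.0, 0.3, -0.8]
opening: 0.05
grasp_force: 0.0
```

```bash
cat > plan.py <<'E'
import numpy as np
def off(w): a=np.arcsin(-.103+w/2/57.15); return 57.15*(.9947-np.cos(a))
def pre(th,d):   # lean on +y side
    t=np.radians(th); zt=130*np.sin(t)-d; yA=130*np.cos(t)+1.5; g=d/np.tan(t)+12/np.sin(t)+3
    return yA-g/2,zt-off(g),g
def post(ph,d,p=-12,sl=3):
    t=np.radians(ph); zt=130*np.sin(t)-d; yB=p-130*np.cos(t); g=min(85,12/np.sin(t)+d/np.tan(t)+sl)
    return yB+g/2,zt-off(g),g
if __name__=='__main__':
    for th,d in((54,22),(60,22),(66,22),(72,22),(78,22),(84,22),(89,22)): print('pre',th,d,np.round(pre(th,d),1))
    for ph,d in((90,22),(84,22),(78,20),(72,20),(66,18),(60,16),(55,14),(50,13),(45,12),(40,11),(35,10),(30,9),(26,8),(22,8),(18,6),(15,5),(12,4),(10,2)): print('post',ph,d,np.round(post(ph,d),1))
E
python3 plan.py; python3 -c "
from h import *; st()"
```

```text
pre 54 22 [61.  82.4 33.8]
pre 60 22 [51.7 90.2 29.6]
pre 66 22 [41.4 96.6 25.9]
pre 72 22 [ 30.3 101.7  22.8]
pre 78 22 [ 18.6 105.3  19.9]
pre 84 22 [  6.4 107.5  17.4]
pre 89 22 [ -3.9 108.3  15.4]
post 90 22 [ -4.5 108.3  15. ]
post 84 22 [-16.9 107.5  17.4]
post 78 20 [-29.3 107.3  19.5]
post 72 20 [-41.1 103.7  22.1]
post 66 18 [-52.8 100.7  24.1]
post 60 16 [-64.   96.4  26.1]
post 55 14 [-72.8  92.3  27.5]
post 50 13 [-80.8  86.2  29.6]
post 45 12 [-87.9  79.3  32. ]
post 40 11 [-94.2  71.7  34.8]
post 35 10 [-99.4  63.3  38.2]
post 30 9 [-103.3   54.2   42.6]
post 26 8 [-105.5   46.5   46.8]
post 22 8 [-105.1   36.8   54.8]
post 18 6 [-105.5   29.1   60.3]
post 15 5 [-103.6   21.5   68. ]
post 12 4 [-99.4  12.2  79.5]
post 10 2 [-98.3   8.2  83.4]
t 8.9 rest [ 0.0041 -0.1221  0.2275] rpy [-180.     0.    -5.9] F [-1.   0.3 -0.8] open 0.05
```

Call:
{"api": "arm_command", "payload": {"series": [[0,-0.04,0.01,0],[0,-0.08,0.025,0],[0,-0.12,0.04,0],[0,-0.16,0.055,0],[0,-0.183,0.07,0]]}}

```text
time: 9.4
ee_pos: [0.4583, -0.0318, 0.157]
tcp_rot: [-179.4, 0.0, -4.2]
wrist_force: [1.1, 0.0, -0.2]
opening: 0.05
grasp_force: 0.0
```

Call:
{"api": "arm_command", "payload": {"series": [[0,0,0.01,0],[0,0,0.02,0],[0,0,0.03,0],[0,0,0.035,0],[0,0,0.035,0]]}}

```text
time: 9.9
ee_pos: [0.4581, -0.0351, 0.1221]
tcp_rot: [-179.4, 0.1, -4.7]
wrist_force: [0.3, -0.4, 0.1]
opening: 0.0497
grasp_force: 0.0
```

```bash
python3 -c "
from h import *; st()"
```

```text
t 9.9 rest [0.0032 0.0465 0.1221] rpy [-1.794e+02  1.000e-01 -4.700e+00] F [ 0.3 -0.4  0.1] open 0.0497
```

```bash
python3 -c "
from h import *; o=st();print(o['q'],o['qd'],delta(world(.004,.061,.122))[0])"
```

```text
t 9.9 rest [0.0032 0.0465 0.1221] rpy [-1.794e+02  1.000e-01 -4.700e+00] F [ 0.3 -0.4  0.1] open 0.0497
[ -4.75297361  -8.15755752 -14.83329897  83.38663902   0.59073259
 179.98942911] [ 0.32174431 -0.35794834  1.2533117   0.86882219  0.02649753 -0.02542955] [ 0.00109221 -0.01452356  0.00025786]
```

Call:
{"api": "arm_command", "payload": {"series": [[0,0,-0.02,-0.1],[0,0,-0.03,-0.245],[0,0,-0.03,-0.39],[0,0,-0.03,-0.535],[0,0,-0.03,-0.68]]}}

```text
time: 10.4
ee_pos: [0.4587, -0.0352, 0.1535]
tcp_rot: [-179.6, -0.4, 34.6]
wrist_force: [-0.7, 0.2, 1.0]
opening: 0.05
grasp_force: 0.0
```

Call:
{"api": "arm_command", "payload": {"series": [[0,0,0,-0.145],[0,0,0,-0.29],[0,0,0,-0.435],[0,0,0,-0.58],[0,0,0,-0.725]]}}

```text
time: 10.9
ee_pos: [0.4586, -0.0352, 0.1534]
tcp_rot: [-180.0, -0.6, 76.1]
wrist_force: [-0.5, -0.3, -0.1]
opening: 0.0503
grasp_force: 0.0
```

Call:
{"api": "arm_command", "payload": {"series": [[0,0,0,-0.145],[0,0,0,-0.29],[0,0,0,-0.435],[0,0,0,-0.58],[0,0,0,-0.725]]}}

```text
time: 11.4
ee_pos: [0.4586, -0.0352, 0.1534]
tcp_rot: [179.6, -0.5, 117.7]
wrist_force: [0.0, -0.7, -0.6]
opening: 0.05
grasp_force: 0.0
```

Call:
{"api": "arm_command", "payload": {"series": [[0,0,0,-0.145],[0,0,0,-0.29],[0,0,0,-0.435],[0,0,0,-0.58],[0,0,0,-0.725]]}}

```text
time: 11.9
ee_pos: [0.4587, -0.0352, 0.1534]
tcp_rot: [179.4, -0.1, 159.2]
wrist_force: [-0.1, -0.1, 0.2]
opening: 0.0498
grasp_force: 0.0
```

```bash
python3 -c "
from h import *; o=st();print(o['q'],delta(world(.004,.061,.122))[0])"
```

```text
t 11.9 rest [0.0038 0.0465 0.1534] rpy [ 1.794e+02 -1.000e-01  1.592e+02] F [-0.1 -0.1  0.2] open 0.0498
[ -4.75202881  -8.26373044 -11.4773893   86.73778308   0.59286418
  16.02716088] [0.00346024 0.01376117 0.03156189]
```

Call:
{"api": "arm_command", "payload": {"series": [[0.002,0.007,0,-0.13],[0.0035,0.0138,0,-0.258],[0.0035,0.0138,0.02,-0.258],[0.0035,0.0138,0.04,-0.258],[0.0035,0.0138,0.055,-0.258]]}}

```text
time: 12.4
ee_pos: [0.4602, -0.0203, 0.0973]
tcp_rot: [179.4, -0.0, 173.7]
wrist_force: [-0.8, 0.8, 0.1]
opening: 0.0496
grasp_force: 0.0
```

```bash
python3 -c "
from h import *; o=st();print(o['q'],delta(world(.004,.061,.0824))[0])
s=cam('scene'); cv2.imwrite('pics/p3.png',cv2.resize(s['color'][130:270,200:370],None,fx=4,fy=4,interpolation=2))"
```

```text
t 12.4 rest [0.0038 0.0614 0.0973] rpy [179.4  -0.  173.7] F [-0.8  0.8  0.1] open 0.0496
[ -2.89495724  -7.83578188 -17.2834569   80.52631279   0.5944163
   3.43065063] [-0.0002334  -0.00057434  0.01493863]
```

View pics/p3.png

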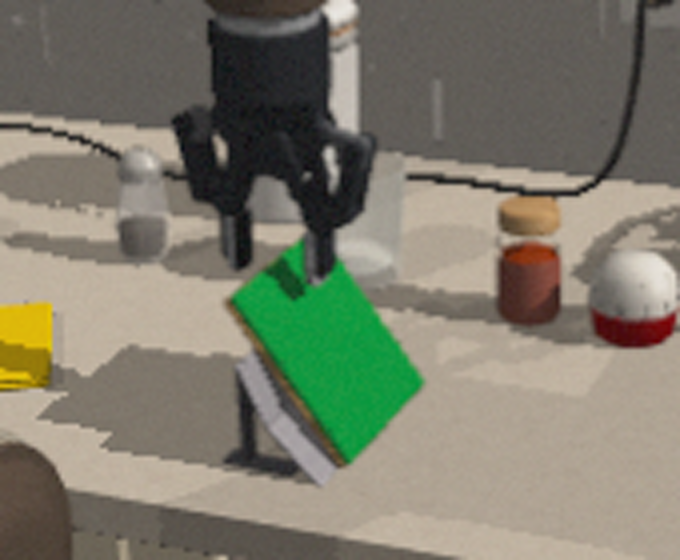

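The fingers straddle the raised edge: the front finger is over the green face at about (280,200) in the scene picture, the other is behind the edge. I'll lower and start tipping.

Call:
{"api": "arm_command", "payload": {"series": [[0,0,0.005,0],[0,0,0.01,0],[0,0,0.015,0],[0,0,0.015,0],[0,0,0.015,0]]}}

```text
time: 12.95
ee_pos: [0.4602, -0.0198, 0.0832]
tcp_rot: [179.4, -0.0, 173.7]
wrist_force: [-0.3, -0.1, -0.6]
opening: 0.0498
grasp_force: 0.0
```

Call:
{"api": "arm_command", "payload": {"series": [[0,0,0,0],[0,0,0,0],[0,0,0,0],[0,-0.002,-0.001,0],[0,-0.004,-0.003,0]], "hand": 0.034}}

```text
time: 13.45
ee_pos: [0.4595, -0.0237, 0.0858]
tcp_rot: [179.4, -0.0, 173.7]
wrist_force: [-0.4, 0.4, 0.7]
opening: 0.0337
grasp_force: 0.0
```

Call:
{"api": "arm_command", "payload": {"series": [[0,-0.002,-0.002,0],[0,-0.005,-0.004,0],[0,-0.007,-0.006,0],[0,-0.01,-0.008,0],[0,-0.012,-0.0095,0]], "hand": 0.03}}

```text
time: 13.95
ee_pos: [0.4584, -0.0361, 0.0955]
tcp_rot: [179.4, -0.0, 173.7]
wrist_force: [0.5, -0.1, -0.4]
opening: 0.0299
grasp_force: 0.1
```

```bash
python3 -c "
from h import *; o=st();print(o['grasp_force'])
s,t=cam('scene'),cam('top'); print(rest(tri(s,quad(s)[0],t,quad(t)[0])[0]),quad(s).tolist(),quad(t).tolist())
cv2.imwrite('pics/p4.png',cv2.resize(s['color'][130:270,200:370],None,fx=4,fy=4,interpolation=2))"
```

```text
t 13.95 rest [0.0036 0.0455 0.0955] rpy [179.4  -0.  173.7] F [ 0.5 -0.1 -0.4] open 0.0299
0.13858232740858512
[ 0.00986359 -0.02899208  0.03592491] [[307.0, 226.0], [287.0, 246.0], [261.0, 203.0], [283.0, 184.0]] [[326.0, 236.0], [325.0, 256.0], [314.0, 254.0], [317.0, 236.0]]
```

View pics/p4.png

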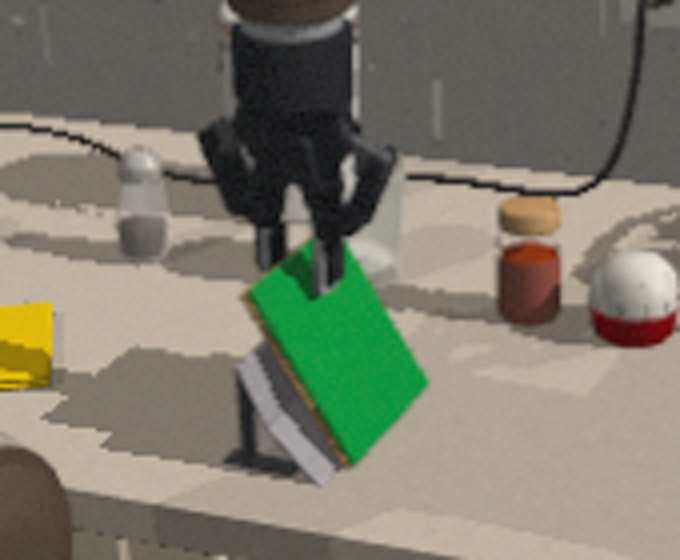

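Call:
{"api": "arm_command", "payload": {"series": [[0,-0.0025,-0.0015,0],[0,-0.005,-0.0025,0],[0,-0.0075,-0.0035,0],[0,-0.01,-0.0045,0],[0,-0.012,-0.005,0]], "hand": 0.026}}

```text
time: 14.55
ee_pos: [0.457, -0.0481, 0.1003]
tcp_rot: [179.4, -0.0, 173.7]
wrist_force: [-0.2, 0.6, 1.2]
opening: 0.0258
grasp_force: 0.2
```

Call:
{"api": "arm_command", "payload": {"series": [[0,-0.003,-0.001,0],[0,-0.006,-0.002,0],[0,-0.009,-0.003,0],[0,-0.012,-0.004,0],[0,-0.015,-0.005,0]], "hand": 0.022}}

```text
time: 15.05
ee_pos: [0.4554, -0.0631, 0.1051]
tcp_rot: [179.4, -0.0, 173.7]
wrist_force: [0.6, -1.0, -0.1]
opening: 0.022
grasp_force: 0.1
```

Call:
{"api": "arm_command", "payload": {"series": [[0,-0.003,-0.001,0],[0,-0.006,-0.002,0],[0,-0.009,-0.0025,0],[0,-0.012,-0.003,0],[0,-0.015,-0.003,0]], "hand": 0.019}}

```text
time: 15.55
ee_pos: [0.4537, -0.078, 0.1079]
tcp_rot: [179.4, -0.0, 173.7]
wrist_force: [-0.1, -0.1, -0.1]
opening: 0.0189
grasp_force: 0.0
```

```bash
python3 -c "
from h import *; o=st();print(o['grasp_force'])
s,t=cam('scene'),cam('top'); print(quad(s).tolist(),quad(t).tolist())
for y in(-.012,-.024,-.036): print(y,proj(s,[world(-.055,y,0),world(.064,y,0)]).round(0).tolist())
cv2.imwrite('pics/p5.png',cv2.resize(s['color'][130:270,200:370],None,fx=4,fy=4,interpolation=2))"
```

```text
t 15.55 rest [0.0034 0.0033 0.1079] rpy [179.4  -0.  173.7] F [-0.1 -0.1 -0.1] open 0.0189
0.028707313349514152
[[307.0, 227.0], [288.0, 248.0], [278.0, 196.0], [300.0, 186.0]] [[94.0, 272.0], [87.0, 274.0], [78.0, 265.0], [94.0, 260.0]]
-0.012 [[285.0, 249.0], [306.0, 228.0]]
-0.024 [[289.0, 250.0], [310.0, 229.0]]
-0.036 [[294.0, 251.0], [314.0, 230.0]]
```

View pics/p5.png

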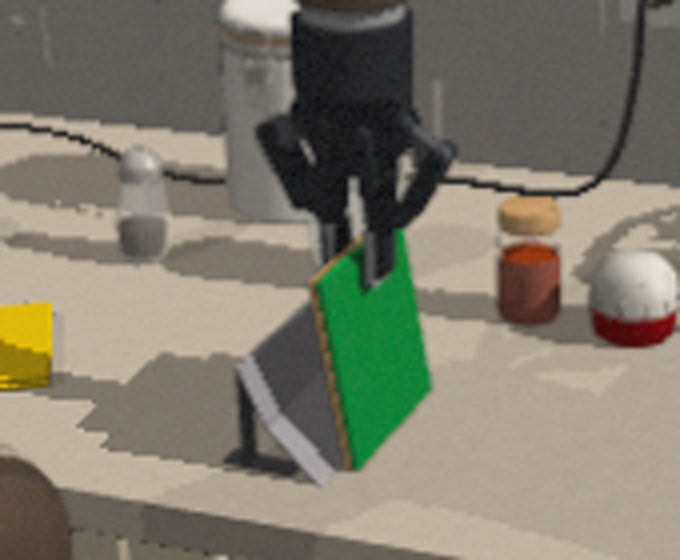

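Call:
{"api": "arm_command", "payload": {"series": [[0,-0.003,0,0],[0,-0.006,0,0],[0,-0.009,0,0],[0,-0.012,0,0],[0,-0.015,0,0]], "hand": 0.016}}

```text
time: 16.15
ee_pos: [0.4521, -0.093, 0.1077]
tcp_rot: [179.4, -0.0, 173.7]
wrist_force: [-0.2, -1.2, 0.8]
opening: 0.0159
grasp_force: 0.0
```

Call:
{"api": "arm_command", "payload": {"series": [[0,-0.002,0,0],[0,-0.005,0,0],[0,-0.008,0,0],[0,-0.011,0.0005,0],[0,-0.013,0.0005,0]], "hand": 0.018}}

```text
time: 16.65
ee_pos: [0.4506, -0.1059, 0.107]
tcp_rot: [179.4, -0.0, 173.7]
wrist_force: [-0.1, 0.7, -0.5]
opening: 0.0181
grasp_force: 0.1
```

Call:
{"api": "arm_command", "payload": {"series": [[0,-0.004,0.0005,0],[0,-0.008,0.001,0],[0,-0.012,0.002,0],[0,-0.016,0.003,0],[0,-0.019,0.004,0]], "hand": 0.022}}

```text
time: 17.15
ee_pos: [0.4486, -0.1249, 0.1027]
tcp_rot: [179.4, -0.0, 173.7]
wrist_force: [-0.4, -0.4, 1.0]
opening: 0.0218
grasp_force: 0.1
```

```bash
python3 -c "
from h import *; o=st();print(o['grasp_force'])
s,t=cam('scene'),cam('top'); print(quad(s).tolist())
for y in(-.012,-.024,-.036): print(y,proj(s,[world(-.055,y,0),world(.064,y,0)]).round(0).tolist())
cv2.imwrite('pics/p6.png',cv2.resize(s['color'][130:270,200:370],None,fx=4,fy=4,interpolation=2))"
```

```text
t 17.15 rest [ 0.0031 -0.0438  0.1027] rpy [179.4  -0.  173.7] F [-0.4 -0.4  1. ] open 0.0218
0.07196375070634531
[[314.0, 203.0], [308.0, 227.0], [288.0, 248.0], [302.0, 193.0]]
-0.012 [[285.0, 249.0], [306.0, 228.0]]
-0.024 [[289.0, 250.0], [310.0, 229.0]]
-0.036 [[294.0, 251.0], [314.0, 230.0]]
```

View pics/p6.png

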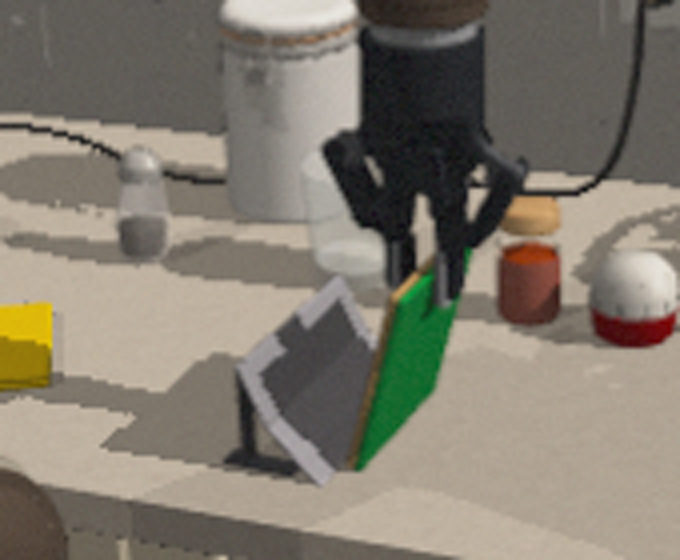

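Call:
{"api": "arm_command", "payload": {"series": [[0,-0.002,0,0],[0,-0.005,0.0005,0],[0,-0.008,0.001,0],[0,-0.011,0.0015,0],[0,-0.013,0.002,0]], "hand": 0.0245}}

```text
time: 17.75
ee_pos: [0.4472, -0.1376, 0.1006]
tcp_rot: [179.4, -0.0, 173.7]
wrist_force: [0.3, -0.7, -0.0]
opening: 0.0247
grasp_force: 0.1
```

Call:
{"api": "arm_command", "payload": {"series": [[0,-0.002,0.001,0],[0,-0.004,0.002,0],[0,-0.006,0.003,0],[0,-0.009,0.0035,0],[0,-0.011,0.004,0]], "hand": 0.027}}

```text
time: 18.25
ee_pos: [0.4459, -0.1485, 0.0965]
tcp_rot: [179.4, -0.0, 173.7]
wrist_force: [0.1, 0.4, -0.2]
opening: 0.0272
grasp_force: 0.1
```

Call:
{"api": "arm_command", "payload": {"series": [[0,-0.002,0.001,0],[0,-0.005,0.0025,0],[0,-0.007,0.004,0],[0,-0.01,0.006,0],[0,-0.012,0.0075,0]], "hand": 0.029}}

```text
time: 18.75
ee_pos: [0.4447, -0.1604, 0.0888]
tcp_rot: [179.4, -0.0, 173.7]
wrist_force: [-0.4, -0.8, 0.4]
opening: 0.0291
grasp_force: 0.4
```

```bash
cat >> h.py <<'E'
import math
def bam(c):
    "bamboo-ish/green mask overlay helper: extreme rows of the green blob in the scene"
def fit(pr=(-.03,.0),x=(-.055,.064)):
    # fit pivot p and angle phi to the bamboo+green silhouette against the empty worktop in the scene view via green quad
    s=cam('scene'); q=quad(s)
    best=None
    for p in np.arange(pr[0],pr[1],.002):
        for ph in range(4,90,1):
            t=math.radians(ph)
            P=[world(xx,p-r*math.cos(t),r*math.sin(t)) for xx,r in((x[0],0),(x[0],.13),(x[1],.13),(x[1],0))]
            u=proj(s,P)
            d=np.linalg.norm(u[:,None]-q[None],axis=2).min(1).sum()
            if best is None or d<best[0]: best=(d,p,ph)
    return best,q.tolist()
E
python3 -c "
from h import *; o=st();print(o['grasp_force']); print(fit())
t=cam('top')
print({n:[(np.round(d['location']).tolist(),round(d['confidence'],2)) for d in bot.mark_of(n,'board_center')] for n in('top','scene')})"
```

```text
t 18.75 rest [ 0.003  -0.0795  0.0888] rpy [179.4  -0.  173.7] F [-0.4 -0.8  0.4] open 0.0291
0.3707702301675653
((np.float64(32.35838881900666), np.float64(-0.009999999999999981), 53), [[322.0, 210.0], [303.0, 233.0], [284.0, 252.0], [322.0, 204.0]])
{'top': [([438.0, 235.0], 0.75), ([222.0, 234.0], 0.63)], 'scene': [([428.0, 257.0], 0.88), ([313.0, 221.0], 0.78), ([189.0, 218.0], 0.73), ([286.0, 197.0], 0.37)]}
```

Call:
{"api": "arm_command", "payload": {"series": [[0,-0.002,0.001,0],[0,-0.005,0.003,0],[0,-0.007,0.005,0],[0,-0.01,0.007,0],[0,-0.012,0.009,0]], "hand": 0.032}}

```text
time: 19.45
ee_pos: [0.4433, -0.1722, 0.0796]
tcp_rot: [179.4, -0.0, 173.7]
wrist_force: [-0.1, 0.2, -0.4]
opening: 0.0322
grasp_force: 0.4
```

Call:
{"api": "arm_command", "payload": {"series": [[0,-0.001,0.001,0],[0,-0.002,0.003,0],[0,-0.004,0.005,0],[0,-0.0055,0.007,0],[0,-0.0065,0.008,0]], "hand": 0.035}}

```text
time: 19.95
ee_pos: [0.4426, -0.1784, 0.0715]
tcp_rot: [179.4, -0.0, 173.7]
wrist_force: [0.2, -0.4, 0.6]
opening: 0.0351
grasp_force: 0.3
```

```bash
python3 -c "
from h import *; o=st();print(o['grasp_force'])
s=cam('scene')
def wire(p,ph,col):
    t=math.radians(ph);G=lambda x,r,h:world(x,p-r*math.cos(t)+h*math.sin(t),r*math.sin(t)+h*math.cos(t))
    for h in(0,.012):
        P=[G(-.055,0,h),G(-.055,.13,h),G(.064,.13,h),G(.064,0,h)]
        cv2.polylines(im,[((proj(s,P)-[230,160])*8).astype(int)],True,col,1)
im=cv2.resize(s['color'][160:230+30,230:330],None,fx=8,fy=8,interpolation=2)[:,:800]
wire(-.016,40,(0,0,255))
cv2.imwrite('pics/p7.png',cv2.resize(im,(660,600)))"
```

```text
t 19.95 rest [ 0.0028 -0.0977  0.0715] rpy [179.4  -0.  173.7] F [ 0.2 -0.4  0.6] open 0.0351
0.33393484879525204
```

View pics/p7.png

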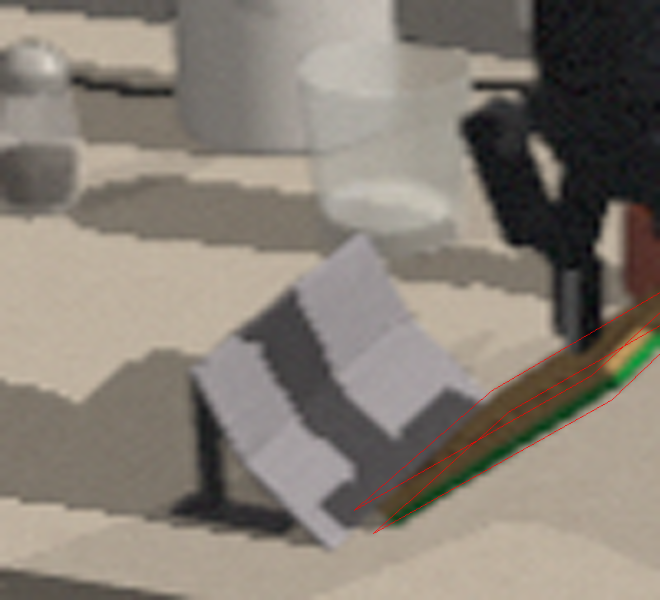

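The view shows the board tilted past upright with its bamboo side facing up. Its bottom edge is near (290,240) in the scene picture, about 6 mm further from the foot than assumed. From here I'll track it numerically.

```bash
cat >> h.py <<'E'
def sil(show=True,x=(-.055,.064),pr=(-.045,.012),phr=(0,60)):
    s=cam('scene'); h=cv2.cvtColor(s['color'],cv2.COLOR_BGR2HSV)
    m=(h[...,1]>105).astype(np.uint8); m[:, :270]=0; m[:,400:]=0; m[:195]=0; m[275:]=0
    # drop the red jar and timer
    m[(h[...,0]<6)|(h[...,0]>170)]=0
    k,l,stt,_=cv2.connectedComponentsWithStats(m); i=1+stt[1:,4].argmax(); m=(l==i).astype(np.uint8)
    dark=(h[...,2]<60).astype(np.uint8)  # gripper: don't care
    best=[]
    for p in np.arange(pr[0],pr[1],.003):
        for ph in np.arange(phr[0],phr[1],2):
            t=math.radians(ph)
            P=[world(xx,p-r*math.cos(t)+hh*math.sin(t),r*math.sin(t)+hh*math.cos(t)) for xx in x for r in(0,.13) for hh in(0,.012)]
            hull=cv2.convexHull(proj(s,P).astype(np.float32)).astype(np.int32)
            r=np.zeros_like(m);cv2.fillConvexPoly(r,hull,1)
            w=1-dark
            best.append(((r&m&w).sum()/max(1,((r|m)&w).sum()),round(p,3),int(ph)))
    best.sort(reverse=True); print('sil n',m.sum(),[(round(float(a),3),float(b),c) for a,b,c in best[:4]])
E
python3 -c "
from h import *; st(); sil()"
```

```text
t 20.0 rest [ 0.0028 -0.0977  0.0714] rpy [179.4  -0.  173.7] F [-0.3 -0.9  0.4] open 0.0348
sil n 386 [(0.683, -0.024, 44), (0.675, -0.024, 46), (0.674, -0.021, 44), (0.671, -0.027, 46)]
```

Call:
{"api": "arm_command", "payload": {"series": [[0,-0.0015,0,0],[0,-0.003,0,0],[0,-0.0045,0,0],[0,-0.006,0,0],[0,-0.007,0,0]], "hand": 0.037}}

```text
time: 20.55
ee_pos: [0.4419, -0.1854, 0.0717]
tcp_rot: [179.4, -0.0, 173.7]
wrist_force: [0.8, -0.2, -0.7]
opening: 0.037
grasp_force: 0.2
```

Call:
{"api": "arm_command", "payload": {"series": [[0,-0.001,0.001,0],[0,-0.002,0.003,0],[0,-0.003,0.005,0],[0,-0.0045,0.007,0],[0,-0.0055,0.008,0]], "hand": 0.04}}

```text
time: 21.05
ee_pos: [0.4412, -0.1907, 0.0633]
tcp_rot: [179.4, -0.0, 173.7]
wrist_force: [0.5, -0.0, -0.4]
opening: 0.0398
grasp_force: 0.3
```

```bash
python3 -c "
from h import *; print(st()['grasp_force']); sil()"
```

```text
t 21.05 rest [ 0.0027 -0.11    0.0633] rpy [179.4  -0.  173.7] F [ 0.5 -0.  -0.4] open 0.0398
0.2622418287319306
sil n 603 [(0.783, -0.024, 34), (0.765, -0.027, 36), (0.759, -0.027, 34), (0.75, -0.021, 32)]
```

Call:
{"api": "arm_command", "payload": {"series": [[0,-0.001,0.001,0],[0,-0.002,0.003,0],[0,-0.003,0.005,0],[0,-0.004,0.007,0],[0,-0.005,0.009,0]], "hand": 0.044}}

```text
time: 21.6
ee_pos: [0.4407, -0.1956, 0.0544]
tcp_rot: [179.4, -0.0, 173.7]
wrist_force: [-0.5, 1.0, 0.5]
opening: 0.044
grasp_force: 0.0
```

Call:
{"api": "arm_command", "payload": {"series": [[0,-0.0005,0.0015,0],[0,-0.001,0.003,0],[0,-0.0015,0.005,0],[0,-0.002,0.007,0],[0,-0.0025,0.008,0]], "hand": 0.048}}

```text
time: 22.1
ee_pos: [0.4404, -0.1979, 0.0463]
tcp_rot: [179.4, -0.0, 173.7]
wrist_force: [-0.9, 0.5, -0.9]
opening: 0.0481
grasp_force: 0.0
```

```bash
python3 -c "
from h import *; print(st()['grasp_force']); sil()"
```

```text
t 22.1 rest [ 0.0027 -0.1173  0.0463] rpy [179.4  -0.  173.7] F [-0.9  0.5 -0.9] open 0.0481
0.0
sil n 1275 [(0.89, -0.021, 4), (0.867, -0.024, 4), (0.867, -0.021, 2), (0.862, -0.024, 6)]
```

Call:
{"api": "arm_command", "payload": {"series": [[0,0,-0.03,0],[0,0,-0.07,0],[0,0,-0.11,0],[0,0,-0.15,0],[0,0.04,-0.18,0]]}}

```text
time: 22.65
ee_pos: [0.4448, -0.1621, 0.2293]
tcp_rot: [179.5, 0.1, 173.5]
wrist_force: [1.1, 0.2, -0.5]
opening: 0.0482
grasp_force: 0.0
```

Call:
{"api": "arm_command", "payload": {"series": [[0.03,0.03,0,0],[0.06,0.06,0,0],[0.09,0.09,0,0],[0.12,0.12,0,0],[0.12,0.14,0,0]]}}

```text
time: 23.15
ee_pos: [0.3385, -0.0063, 0.2295]
tcp_rot: [179.4, 0.1, 173.7]
wrist_force: [2.4, -0.2, 1.2]
opening: 0.0481
grasp_force: 0.0
```

```bash
python3 -c "
from h import *; st(); sil(phr=(0,12))
c=cam('top');h=cv2.cvtColor(c['color'],cv2.COLOR_BGR2HSV)
bc=[{n:[(np.round(d['location'],1).tolist(),round(d['confidence'],2)) for d in bot.mark_of(n,t)] for n in('top','scene')} for t in('board_center','board','glass','herb_jar','salt_mill','timer')]
for b in bc: print(b)
px=proj(c,[world(.004,-.088,.012)])[0].astype(int);print(px,c['color'][px[1],px[0]])
m=(h[...,1]>90).astype(np.uint8)
m[:px[1]-35]=0;m[px[1]+35:]=0;m[:,:px[0]-40]=0;m[:,px[0]+40:]=0
cn=max(cv2.findContours(cv2.morphologyEx(m,3,np.ones((5,5))),0,2)[0],key=cv2.contourArea)
P=np.array([rest(onz(c,p,.012))[:2] for p in cn[:,0].astype(float)],np.float32)
r=cv2.minAreaRect(P);print(r,cv2.boxPoints(r).round(3).tolist())
"
```

```text
t 23.15 rest [-0.1187  0.0626  0.2295] rpy [1.794e+02 1.000e-01 1.737e+02] F [ 2.4 -0.2  1.2] open 0.0481
sil n 1273 [(0.894, -0.021, 4), (0.867, -0.021, 2), (0.866, -0.024, 4), (0.861, -0.024, 6)]
{'top': [([436.8, 237.9], 0.94), ([346.4, 237.9], 0.92), ([219.7, 234.2], 0.67), ([234.8, 172.5], 0.67)], 'scene': [([188.2, 217.8], 0.92), ([322.2, 241.6], 0.59), ([428.7, 255.7], 0.57)]}
{'top': [([218.2, 237.2], 0.93), ([344.9, 237.6], 0.91), ([437.3, 236.0], 0.68)], 'scene': [([319.0, 237.6], 0.86), ([185.2, 220.7], 0.85), ([431.8, 261.3], 0.68)]}
{'top': [([288.1, 165.8], 0.69)], 'scene': [([286.9, 197.3], 0.73)]}
{'top': [([334.4, 175.9], 0.79)], 'scene': [([334.3, 203.8], 0.97), ([273.0, 210.2], 0.51)]}
{'top': [([235.4, 174.2], 0.6)], 'scene': [([236.7, 194.3], 0.79)]}
{'top': [([360.7, 173.7], 0.84)], 'scene': [([356.5, 213.7], 0.73), ([332.0, 206.5], 0.7)]}
[349 238] [ 84 127 152]
((0.008583925664424896, -0.0830349549651146), (0.11823640018701553, 0.12839412689208984), 1.3277883529663086) [[-0.052000001072883606, -0.019999999552965164], [-0.04899999871850014, -0.14900000393390656], [0.0689999982714653, -0.1459999978542328], [0.06599999964237213, -0.017000000923871994]]
```

The board lies flat, bamboo side up, 18–147 mm in front of the foot of the rest. The gripper is clear and the four other items are where they were, so I'm handing in.

```bash
python3 -c "
from h import *; print(bot.job_done())"
```

```text
the job is handed in; nothing more can be done
None
```

I handed the job in at about 23 s: the board was pushed up the rest until it leaned, then tipped back, and it now lies flat in front of the rest, bamboo side up, with the glass, jar, mill and timer not moved; the fingers lowered it under control to about 35 degrees, but it slipped off them and dropped unsupported the rest of the way, so that last part may not count as gentle.

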